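Seat a moulding offcut in the jig and snap the toggle clamp shut

ROBOT

A 6-joint arm with a two-finger parallel gripper is mounted at the origin on the work surface. World frame = base frame: x ahead of the robot, y to its left, z up, the work surface at z = 0. Lengths are in mm, angles in rad, forces in N, time in s.
With the tool pointing down it reaches from about 350 to 975 mm from the base axis. Payload 7.1 kg.
Tool frame: the origin (TCP) lies at the very end of the fingers, on their centre line; the grasp point (between the pads) lies 19 mm behind it; y points along the fingers, x is the direction in which the jaws open and shut, and the axes are right-handed (so a half turn about y gives the same grasp; the last joint's range is limited). The gripper opens to 88 mm and grips with 3 to 60 N. Pads are 20 mm wide; open, the fingers measure 115 mm over their backs; the gripper's body (75 mm by 178 mm) begins 61 mm behind the grasp point.
Start: joints at [-1.335, 0.423, 1.63, -0, 1.089, -0.019], TCP at [157.551, -604.799, 222.675] pointing down, gripper open.
Joint ranges: [-3, 3], [-0.9, 2.11], [0.09, 2.58], [-1.31, 4.45], [0.11, 2.69], [-2.54, 2.54]. Speed limits (rad/s): [2.39, 2.39, 3.01, 3.14, 3.14, 3.14].

INTERFACE

Orientations are given as a rotation vector (axis times angle).
In Python, from workcell import ctrl gives the robot as it stands. The module is installed in compiled form; this text tells all that it offers.
- The arm moves only by the tool jog_arm, never from a script. Its argument "steps" is a list of rows, each an object with "turn": the turn, a rotation vector about the world's x, y, z scaled (see below), a list of three; "dp": the shift along the world's x, y, z scaled (see below), a list of three; "claw": the opening, from 0 (shut) to 1 (fully open). In form: [{"turn": [wx, wy, wz], "dp": [x, y, z], "claw": claw}, ...]. A call has 1 to 12 rows; each row is the pose to reach, as a shift and turn from the pose measured when the call began, turning the shorter way round; what a row does not reach only later rows make up. The controller multiplies each number of a shift by 80 mm and each number of a turn by pi rad. A row lasts 1/12 s, in which the tool goes at most 41.7 mm and 7.16 degrees, less where a joint would pass 70% of its speed; a pose out of reach is approached as far as the arm can. A call with a number of a shift or a turn outside -1 to 1 is refused whole. A call with a gripper value outside its range is refused whole. The fingers move at their own pace and stop on an object; the grip force is fixed at half the most. Time passes only in rows, so rows that repeat a pose let the fingers close. It gives the time, the measured TCP pose, the force and the opening at its end, in the units of the state.
- ctrl.get_obs(): the state, without advancing time (a new reading comes with each control period).
- ctrl.get_image(name): name is "side" or "top"; returns a dict with "img" (420x560x3 uint8, red, green, blue), "range_z" (420x560 float32, mm along the optical axis (not along the pixel's ray), 0 where there is no reading), "fovy" (degrees; the focal length in pixels is half the picture's height over the tangent of half this angle, whatever the lens; pixels are square), "cx", "cy" (the principal point, pixels), "camera_from_world" (4x4, takes a point from world to camera coordinates). Camera axes: x right, y down, z forward; pixel columns grow to the right and rows downward; lengths in mm; the calibration is good to about 2 mm. A picture is of the moment at which its call begins.
- ctrl.close_job(): hands the job in, once; it reports no verdict.
The state is a dict: "t": time; "qpos": joint angles; "qvel": joint speeds; "joint_torque": joint torques, N m; "ee_pos": TCP position; "orientation": TCP orientation; "ft_force": force on the tool from outside, world axes, zero at the start; "moment": the same for the moment, N m; "width": finger opening in mm.
Only numpy, scipy, OpenCV 4.12 (cv2) and the standard library are available. Lean on these libraries where they do the work, as an engineer would, in place of code of your own. Each camera call takes 0.05 s, during which the arm holds its last target.

TASK

On the plywood jig, push the walnut offcut that lies in the channel along the channel with shut fingertips until its end is snug against the metal stop, and only then push the toggle clamp's ball-weighted handle over past its centre so that it snaps to its other side and the rubber pad holds the offcut down. Do it all by pushing, without pinching or lifting anything, leave everything else on and around the jig where it is, and finish clear of it all.

Things in the scene. Friction and masses are not known exactly. Their poses are not given: they have to be found in the camera images.
- jig: Fixed plywood board 170 (x) x 270 (y) x 12 mm, origin under its centre on the bench. A channel runs along its y: centre line at x +20, floor 12 mm above the bench, between two guide rails 6 mm high, 10 wide, inner faces 39 mm apart, y -130 to +90. The toggle clamp stands on the -x side of the channel at y +40; its pivot is at x -55, 58 mm above the bench, axis along y.
- stop (a point): Point on the channel floor at the middle of the metal stop's face (jig x +20, y +90, z 12 mm); axes as the jig's. The stop block, 24 mm high and 70 mm wide, closes the channel's +y end.
- offcut: Loose walnut offcut in the channel, 36 wide (x) x 130 long (y) x 26 mm high, about 70 g; lower 14 mm full width, above that 26 mm wide, offset 5 mm to -x. Origin: centre of its underside; +y towards the stop. It begins 25 to 60 mm short of the stop and slides easily (under 2 N); push on its -y end.
- offcut_end (a point): Middle of the lower edge of the offcut's +y end face (65 mm from its origin); this end goes against the stop.
- clamp (a joint): Angle (rad) of the clamp's lever: handle and pad arm are one rigid crank. 0 = open: handle leans 29 deg to the jig's -x, arm raised. Growing: handle goes to +x, pad down. The heavy ball throws it to the side of about 0.45 (nearly upright) that it is on; leaving the open end takes about 2 N at the ball, falling to none. Shut on the offcut: about 1.0; 1.12 is its end stop with nothing under the pad.
- handle_tip (a point): Centre of the solid steel ball, 48 mm across, on the clamp's handle, a straight 12 mm rod; 100 mm from the pivot. Open: jig x -103, y +40 mm, 146 mm above the bench; upright: x -55, 158 mm (ball's top 182 mm); shut: x -7, 146 mm.
- pad (a point): Round rubber pad, 18 mm across, under the end of the clamp's 14 mm wide arm, 75 mm from the pivot; shut, it presses on the offcut's top (38 mm above the bench) at jig x +20, y +40 mm. Open, the arm stands up beside and over the channel to about 130 mm above the bench. This point: middle of the pad's face.
- offcut_b: Bystander: loose walnut offcut 100 mm long (its y), same 36 x 26 mm section, on the bench beyond the jig's -y edge. Origin: centre of the underside.
- offcut_c: Bystander: loose walnut offcut 140 mm long (its y), same section, on the right of the bench. Origin: centre of the underside.
- offcut_d: Bystander: loose walnut offcut 80 mm long (its y), same section, near the robot on its right. Origin: centre of the underside.
- ring: Bystander: squat brass hanging ring, 28 mm across, 10 mm high, lying on the jig board on the +x side of the channel. Origin: centre of the underside.
- driver: Bystander: chrome push-point driver, 150 mm long (its x), 26 mm thick, lying on the bench on the jig's +x side. Origin: under the middle of its length, on the bench.
- tape: Bystander: blue plastic tape measure case, 70 x 32 x 60 mm high, standing on the bench beyond the jig's +y edge. Origin: centre of the underside.
- corner_clamp: Bystander: steel corner clamp with a knurled spin handle, 150 x 150 x 36 mm, 1.1 kg, on the left of the bench. Origin: centre of the square it fills, on the bench.
There are look-alikes about, which are no part of the job. What is shaped like the offcut but pink or purple is not meant.

How it is judged:
By the outcome, as a careful person would: the job done as asked, in the order asked, and still so for the second after the job is handed in, with the robot touching nothing.
It also fails if it takes over 48 s, if anything falls off the work surface, if the arm or the gripper's body presses on something with over 40 N, if the wrist force passes 120 N, or if a joint passes its speed limit or range.

## Working session

There is one attempt and no reset: what is moved stays moved. The work goes in short steps, Python scripts to look and compute and a tool call to move; the robot and the scene stay as the last step left them, time stands still between calls to the robot, and variables do not carry over. Pictures are saved under pics/ and viewed, and the job is handed in when it is done.

Besides the shell and the picture viewer there is one more tool, called by a JSON object that holds its "api" and its "payload". jog_arm: Moves the arm, as the interface text tells. Its arguments: {"type":"object","properties":{"steps":{"type":"array","items":{"type":"object","properties":{"turn":{"type":"array","items":{"type":"number"}},"dp":{"type":"array","items":{"type":"number"}},"claw":{"type":"number"}}}}},"required":["steps"]}

```bash
mkdir -p pics; cat > h.py <<'E'
import numpy as np, cv2
from workcell import ctrl
def grab(n,tag):
    d=ctrl.get_image(n); cv2.imwrite(f'pics/{tag}.png',d['img'][:,:,::-1]); np.savez(f'pics/{tag}.npz',**{k:np.array(v) for k,v in d.items()}); return d
def load(tag): return dict(np.load(f'pics/{tag}.npz'))
def P(d,u,v,z=None):
    f=d['img'].shape[0]/2/np.tan(np.radians(float(d['fovy']))/2)
    T=np.linalg.inv(d['camera_from_world'])
    r=np.array([(u-d['cx'])/f,(v-d['cy'])/f,1.])
    if z is None: p=r*d['range_z'][int(round(v)),int(round(u))]
    else:
        o=T[:3,3]; w=T[:3,:3]@r; return o+w*(z-o[2])/w[2]
    return T[:3,:3]@p+T[:3,3]
def crop(tag,u0,v0,u1,v1,s,out):
    i=cv2.imread(f'pics/{tag}.png')[v0:v1,u0:u1]; cv2.imwrite(f'pics/{out}.png',cv2.resize(i,None,fx=s,fy=s,interpolation=cv2.INTER_CUBIC))
E
python3 - <<'E'
from h import *
grab('side','s0');grab('top','t0')
o=ctrl.get_obs()
for k in o: print(k,o[k])
E
```

```text
t 0.1
qpos [-1.33503427e+00  4.23714414e-01  1.63057021e+00 -1.49554649e-05
  1.08858654e+00 -1.89850824e-02]
qvel [-0.00101062 -0.00381606 -0.00212638  0.0001104  -0.00065494 -0.00057107]
joint_torque [-1.61640135e-03 -5.45615244e+01 -2.74324143e+01  6.43585646e-02
  1.87732227e-02 -1.08706533e-05]
ee_pos [ 157.42016549 -604.36279662  222.02768587]
orientation [-1.31818593  1.02022403 -1.01854908]
ft_force [0.5807295  0.24644598 0.29613324]
moment [-0.01495005  0.01764329 -0.04043101]
width 87.60604078635788
```

View pics/s0.png

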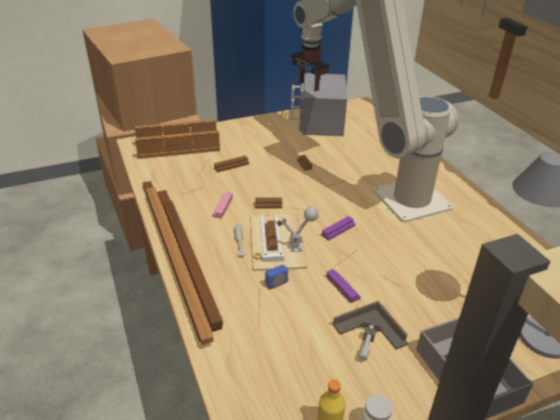

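View pics/t0.png

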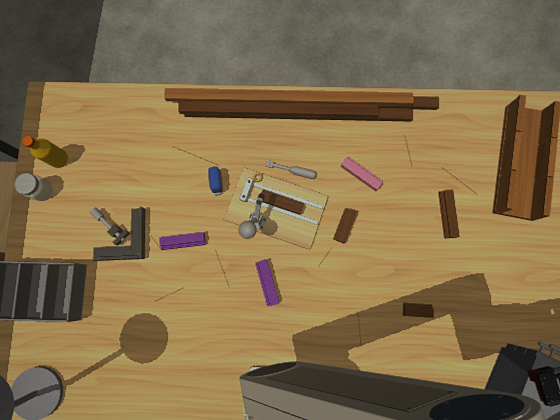

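```bash
python3 - <<'E'
from h import *
crop('t0',205,150,345,255,5.6,'t0c');crop('s0',215,180,355,285,5.6,'s0c')
d=load('t0')
T=np.linalg.inv(d['camera_from_world']);print(T[:3,3],T[:3,:3])
for u,v in [(200,300),(275,205),(248,230)]: print(P(d,u,v))
E
```

```text
[ 321.57887626    6.85687641 1311.86464707] [[ 0.02749709 -0.98466971  0.17224828]
 [-0.99948666 -0.02424791  0.02093947]
 [-0.0164418  -0.17273563 -0.98483098]]
[283.41920566 257.58677815   2.85750863]
[562.72764281  48.60959238  27.8638121 ]
[469.06138961 111.9835202  167.31315594]
```

View pics/t0c.png

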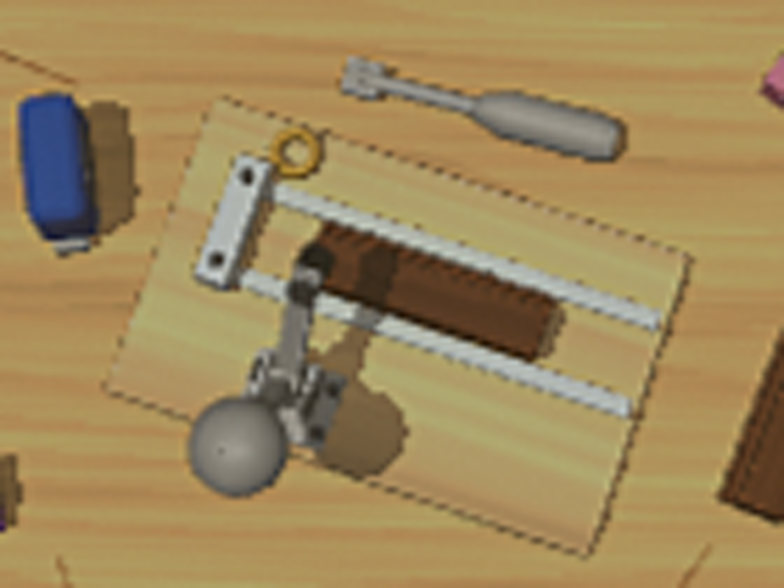

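View pics/s0c.png

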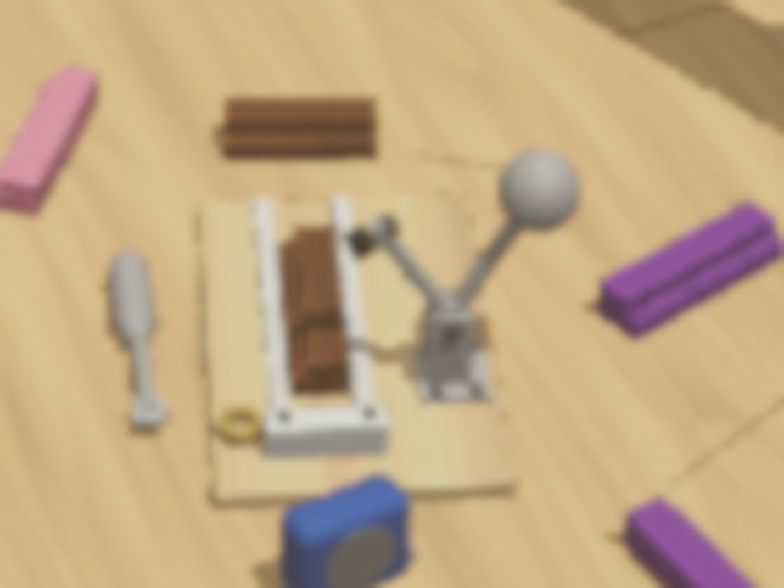

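The top view shows one brown offcut in the channel, at about (260-305, 190-213). Its stop end is by the block at (247,188), and the clamp ball is at (247,229). The other brown pieces lie on the bench, and the pink and purple ones are look-alikes.

```bash
cat >> h.py <<'E'
def fitjig(d,uv,jp):
    # uv full px, jp jig xyz -> fit yaw,tx,ty by reprojection at known z
    W=np.array([P(d,u,v,z) for (u,v),(x,y,z) in zip(uv,jp)])[:,:2]; J=np.array(jp)[:,:2]
    a=J-J.mean(0); b=W-W.mean(0)
    th=np.arctan2((a[:,0]*b[:,1]-a[:,1]*b[:,0]).sum(),(a*b).sum())
    R=np.array([[np.cos(th),-np.sin(th)],[np.sin(th),np.cos(th)]]); t=W.mean(0)-R@J.mean(0)
    return th,t,W-(J@R.T+t)
E
python3 - <<'E'
from h import *
d=load('t0'); c=[(218,98),(690,257),(587,556),(104,388),(660,320),(630,408)]
uv=[(205+u/5.6,150+v/5.6) for u,v in c]
jp=[(85,135,12),(85,-135,12),(-85,-135,12),(-85,135,12),(44.5,-130,18),(-24.5,-130,18)]
th,t,r=fitjig(d,uv,jp);print(th,t);print(r.round(1))
R=np.array([[np.cos(th),-np.sin(th)],[np.sin(th),np.cos(th)]])
def J(u,v,z): p=P(d,205+u/5.6,150+v/5.6,z);return (R.T@(p[:2]-t)).round(1)
print('offcut -y end lower/upper',J(562,310,26),J(552,298,38),J(530,358,38),'+y end',J(325,225,38))
print('ball',J(237,446,146),'stop',J(268,165,36),J(228,285,36))
for u,v in[(237,446),(450,290),(296,150),(240,200)]:
  p=P(d,205+u/5.6,150+v/5.6);print(p.round(1),(R.T@(p[:2]-t)).round(1))
for n,p in dict(pushstart=(20,-120),stop=(20,90),pivot=(-55,40),ball=(-103,40)).items(): print(n,(R@np.array(p)+t).round(1))
# side crop check
s=load('s0');
for u,v,z in [(205,210,12),(213,503,12),(512,490,12)]: 
  p=P(s,215+u/5.6,180+v/5.6,z);print((R.T@(p[:2]-t)).round(1))
crop('t0',250,175,330,235,10,'t0d')
E
```

```text
-0.2972232627207262 [560.78545094  44.53535104]
[[-3.3 -2.6]
 [-5.5  1.4]
 [-2.8  3.6]
 [ 0.   1.2]
 [-3.7  0.7]
 [15.2 -4.3]]
offcut -y end lower/upper [ 28.1 -80.1] [ 30.2 -73.4] [ -3.4 -72.5] +y end [29.6 50.9]
ball [-105.1   42.3] stop [51.1 90.1] [-16.2  88.7]
[470.2 114.  165.3] [-106.9   39.9]
[571.3  18.5  36.6] [ 17.7 -21.8]
[650.6 103.1  11.5] [68.8 82.3]
[617.3 129.9  33.9] [29.  98.1]
pushstart [544.8 -76.1]
stop [606.3 124.7]
pivot [519.9  98.9]
ball [474.  112.9]
[  79.7 -119.8]
[ 88.1 146.7]
[-79.2 149.1]
```

View pics/t0d.png

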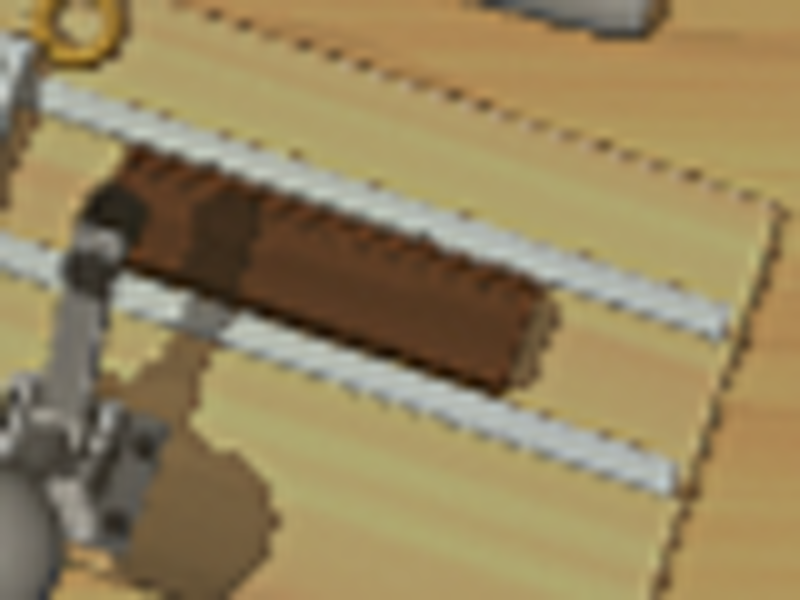

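```bash
python3 - <<'E'
from h import *
d=load('t0'); c=[(218,98),(690,257),(587,556),(104,388)]
uv=[(205+u/5.6,150+v/5.6) for u,v in c]+[(250+u/10,175+v/10) for u,v in [(737,305),(722,340),(690,460),(672,494)]]
jp=[(85,135,12),(85,-135,12),(-85,-135,12),(-85,135,12),(49.5,-130,18),(39.5,-130,18),(.5,-130,18),(-9.5,-130,18)]
th,t,r=fitjig(d,uv,jp);print(th,t);print(r.round(1))
R=np.array([[np.cos(th),-np.sin(th)],[np.sin(th),np.cos(th)]])
np.savez('jig.npz',th=th,t=t,R=R)
def J(u,v,z): p=P(d,250+u/10,175+v/10,z);return (R.T@(p[:2]-t)).round(1)
print('-y end: top',J(540,290,38),J(500,390,38),'low floor',J(562,310,12),J(535,385,12))
print('+y top',J(125,150,38), 'ball',(R.T@(P(d,205+237/5.6,150+446/5.6,146)[:2]-t)).round(1))
for n,p in dict(pushstart=(20,-120),stop=(20,90),pivot=(-55,40),ball=(-103,40)).items(): print(n,(R@np.array(p)+t).round(1))
# depth-cloud in jig frame
H,Wd=d['range_z'].shape
pts=[];
for v in range(150,260):
  for u in range(205,345):
    p=P(d,u,v); q=R.T@(p[:2]-t); pts.append((*q,p[2]))
q=np.array(pts)
m=(q[:,2]>32)&(q[:,2]<44)&(q[:,0]>-5)&(q[:,0]<40)&(abs(q[:,1])<85); print('offcut top',q[m].min(0),q[m].max(0),np.median(q[m],0))
m=(q[:,2]>20)&(q[:,2]<30)&(q[:,0]>-5)&(q[:,0]<45)&(q[:,1]<85);print('ledge',np.percentile(q[m],[2,98],axis=0))
m=(q[:,2]>32)&(q[:,2]<40)&(q[:,1]>85)&(q[:,1]<115);print('stop',np.percentile(q[m],[2,98],axis=0))
m=(q[:,2]>130)&(q[:,0]<-60);print('ball',np.percentile(q[m],[0,50,100],axis=0))
m=(q[:,2]>60)&(q[:,0]>-55)&(q[:,1]<60);print('arm',np.percentile(q[m],[0,50,100],axis=0))
E
```

```text
-0.30965587731891636 [558.30717498  44.91998689]
[[-2.1 -1.5]
 [-1.1  1.5]
 [ 0.9  1.7]
 [ 0.6  0.3]
 [ 0.7 -0.5]
 [-0.3  0.7]
 [ 0.9 -2.2]
 [ 0.3 -0.1]]
-y end: top [ 31.8 -74.6] [  0.1 -73.1] low floor [ 33.2 -82. ] [  9.3 -81.7]
+y top [31.5 53.3] ball [-103.1   41.4]
pushstart [540.8 -75.5]
stop [604.8 124.5]
pivot [518.1  99.8]
ball [472.4 114.4]
offcut top [  2.0849565  -71.96392259  32.05682403] [31.42388396 56.12762081 43.16770977] [ 15.75286797 -14.10630277  36.53606722]
ledge [[  -4.37939658 -206.48746705   20.13176536]
 [  43.55122194   60.62057635   29.52882007]]
stop [[-12.70816189  93.10133794  32.37922029]
 [ 53.87802575 110.29453758  39.36216806]]
ball [[-213.87013776 -108.39119875  142.50186022]
 [-108.45066244   36.55503691  163.23670016]
 [ -80.3953957    65.6404071  1311.86464707]]
arm [[-54.10823766  25.71268663  60.25571207]
 [-28.71496523  41.87791032 102.98244871]
 [  6.92998051  59.53151277 131.2631251 ]]
```

```bash
cat >> h.py <<'E'
from scipy.spatial.transform import Rotation as Ro
def st():
    o=ctrl.get_obs(); j=np.load('jig.npz'); R=j['R'];t=j['t']
    p=o['ee_pos']; A=Ro.from_rotvec(o['orientation']).as_matrix()
    print('t',round(o['t'],2),'tcp',p.round(1),'jig',(R.T@(p[:2]-t)).round(1),'F',np.round(o['ft_force'],1),'w',round(o['width'],1))
    return o,A,R,t
def tgt(x,y,z,rot=True):
    o,A,R,t=st(); q=np.r_[R@np.array([x,y])+t,z]; d=q-o['ee_pos']
    print('delta',d.round(1),'dp',(d/80).round(3))
    if rot:
        jx=np.r_[R[:,0],0]
        best=None
        for s in (1,-1):
            X=s*jx; Y=np.array([0,0,-1.]); G=np.c_[X,Y,np.cross(X,Y)]
            v=Ro.from_matrix(G@A.T).as_rotvec()
            print('turn',s,(v/np.pi).round(4),'deg',np.degrees(np.linalg.norm(v)).round(1))
E
python3 - <<'E'
from h import *
o,A,R,t=st();print(A.round(3));tgt(20,-108,230)
E
```

```text
t 0.1 tcp [ 157.4 -604.4  222. ] jig [-184.  -740.6] F [0.6 0.2 0.3] w 87.6
[[ 0.252 -0.     0.968]
 [-0.968  0.001  0.252]
 [-0.001 -1.     0.   ]]
t 0.1 tcp [ 157.4 -604.4  222. ] jig [-184.  -740.6] F [0.6 0.2 0.3] w 87.6
delta [387.  540.3   8. ] dp [4.838 6.754 0.1  ]
turn 1 [-3.000e-04 -3.000e-04  3.203e-01] deg 57.7
turn -1 [-3.000e-04  4.000e-04 -6.797e-01] deg 122.3
```

```bash
python3 - <<'E'
from h import *
d=load('t0');crop('t0',440,300,560,420,6,'t0e')
for u,v in[(510,350),(515,370),(500,390),(530,390),(545,380),(555,350),(555,395)]:print(u,v,P(d,u,v).round(0))
s=load('s0')
for u,v in[(325,90),(325,115),(340,80),(305,80),(310,125),(342,130)]:print('s',u,v,P(s,u,v).round(0))
E
```

```text
510 350 [ 177. -596.   55.]
515 370 [ 134. -578.  112.]
500 390 [  80. -549.   87.]
530 390 [ 101. -576.  182.]
545 380 [ 153. -525.  343.]
555 350 [ 185. -693.   94.]
555 395 [ 125. -541.  346.]
s 325 90 [  62. -637.  173.]
s 325 115 [  95. -559.   96.]
s 340 80 [ -42. -698.  179.]
s 305 80 [ 102. -762.  175.]
s 310 125 [ 154. -582.   47.]
s 342 130 [  18. -534.   20.]
```

View pics/t0e.png

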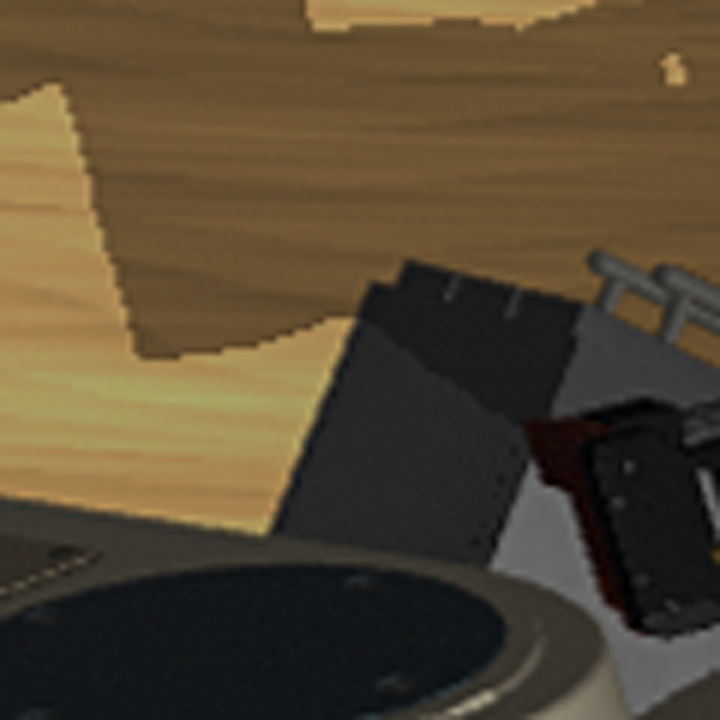

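{"api": "jog_arm", "payload": {"steps": [{"dp": [0.3,0.2,0.5],"turn": [0,0,0.02],"claw": 0},{"dp": [0.6,0.5,0.6],"turn": [0,0,0.04],"claw": 0},{"dp": [0.8,0.9,0.6],"turn": [0,0,0.06],"claw": 0},{"dp": [0.9,1,0.6],"turn": [0,0,0.06],"claw": 0},{"dp": [0.9,1,0.6],"turn": [0,0,0.06],"claw": 0}]}}

```text
t: 0.52
ee_pos: [230.7, -522.2, 270.0]
orientation: [-1.386, 0.876, -0.874]
ft_force: [-0.5, -0.6, 0.2]
width: 58.1
```

{"api": "jog_arm", "payload": {"steps": [{"dp": [0.4,0.5,0],"turn": [0,0,0.03],"claw": 0},{"dp": [0.7,1,0],"turn": [0,0,0.06],"claw": 0},{"dp": [0.7,1,0],"turn": [0,0,0.06],"claw": 0},{"dp": [0.7,1,0],"turn": [0,0,0.06],"claw": 0}]}}

```text
t: 0.85
ee_pos: [287.5, -440.3, 269.4]
orientation: [-1.442, 0.732, -0.727]
ft_force: [-1.0, 0.1, 0.8]
width: 31.3
```

{"api": "jog_arm", "payload": {"steps": [{"dp": [0.4,0.5,0],"turn": [0,0,0.03],"claw": 0},{"dp": [0.7,1,0],"turn": [0,0,0.06],"claw": 0},{"dp": [0.7,1,0],"turn": [0,0,0.06],"claw": 0},{"dp": [0.7,1,0],"turn": [0,0,0.06],"claw": 0}]}}

```text
t: 1.18
ee_pos: [344.3, -359.5, 269.1]
orientation: [-1.488, 0.586, -0.58]
ft_force: [-0.3, 0.3, -0.3]
width: 4.8
```

{"api": "jog_arm", "payload": {"steps": [{"dp": [0.4,0.5,0],"turn": [0,0,0.03],"claw": 0},{"dp": [0.7,1,0],"turn": [0,0,0.06],"claw": 0},{"dp": [0.7,1,0],"turn": [0,0,0.06],"claw": 0},{"dp": [0.7,1,0],"turn": [0,0,0.06],"claw": 0}]}}

```text
t: 1.52
ee_pos: [401.4, -279.4, 268.9]
orientation: [-1.524, 0.439, -0.433]
ft_force: [0.6, 0.1, 0.1]
width: 0.2
```

```bash
python3 -c "
from h import *
tgt(20,-108,200)"
```

```text
t 1.52 tcp [ 401.4 -279.4  268.9] jig [ -50.7 -356.7] F [0.6 0.1 0.1] w 0.2
delta [143.1 215.4 -68.9] dp [ 1.789  2.692 -0.861]
turn 1 [-0.0008 -0.0011  0.0785] deg 14.1
turn -1 [-0.0016  0.0012 -0.9215] deg 165.9
```

{"api": "jog_arm", "payload": {"steps": [{"dp": [0.4,0.5,0],"turn": [0,0,0.03],"claw": 0},{"dp": [0.7,1,0],"turn": [0,0,0.05],"claw": 0},{"dp": [0.7,1,0],"turn": [0,0,0.05],"claw": 0},{"dp": [0.7,1,0],"turn": [0,0,0.05],"claw": 0}]}}

```text
t: 1.85
ee_pos: [458.7, -199.8, 268.8]
orientation: [-1.547, 0.316, -0.31]
ft_force: [0.1, -0.5, -0.1]
width: 0.3
```

{"api": "jog_arm", "payload": {"steps": [{"dp": [0.4,0.5,0],"turn": [0,0,0.03],"claw": 0},{"dp": [0.7,1,0],"turn": [0,0,0.03],"claw": 0},{"dp": [0.7,1,0],"turn": [0,0,0.03],"claw": 0},{"dp": [0.7,1,0],"turn": [0,0,0.03],"claw": 0}]}}

```text
t: 2.18
ee_pos: [516.1, -120.3, 268.6]
orientation: [-1.557, 0.241, -0.236]
ft_force: [-0.5, -0.4, 0.7]
width: 0.6
```

```bash
python3 -c "
from h import *
tgt(20,-108,130)
tgt(20,-108,21)"
```

```text
t 2.18 tcp [ 516.1 -120.3  268.6] jig [  10.1 -170.2] F [-0.5 -0.4  0.7] w 0.6
delta [  28.4   56.2 -138.6] dp [ 0.355  0.703 -1.732]
turn 1 [-0.0004 -0.001  -0.0018] deg 0.4
turn -1 [ 1.500e-03 -7.000e-04  9.982e-01] deg 179.7
t 2.18 tcp [ 516.1 -120.3  268.6] jig [  10.1 -170.2] F [-0.5 -0.4  0.7] w 0.6
delta [  28.4   56.2 -247.6] dp [ 0.355  0.703 -3.094]
turn 1 [-0.0004 -0.001  -0.0018] deg 0.4
turn -1 [ 1.500e-03 -7.000e-04  9.982e-01] deg 179.7
```

{"api": "jog_arm", "payload": {"steps": [{"dp": [0.355,0.7,-0.4],"turn": [0,0,0],"claw": 0},{"dp": [0.355,0.7,-1],"turn": [0,0,0],"claw": 0},{"dp": [0.355,0.7,-1],"turn": [0,0,0],"claw": 0},{"dp": [0.355,0.7,-1],"turn": [0,0,0],"claw": 0}]}}

```text
t: 2.52
ee_pos: [541.7, -65.5, 184.0]
orientation: [-1.557, 0.248, -0.23]
ft_force: [-1.5, -0.2, -0.3]
width: 0.4
```

{"api": "jog_arm", "payload": {"steps": [{"dp": [0,0,-0.5],"turn": [0,0,0],"claw": 0},{"dp": [0,0,-1],"turn": [0,0,0],"claw": 0},{"dp": [0,0,-1],"turn": [0,0,0],"claw": 0},{"dp": [0,0,-1],"turn": [0,0,0],"claw": 0}]}}

```text
t: 2.85
ee_pos: [540.2, -67.5, 103.4]
orientation: [-1.558, 0.253, -0.229]
ft_force: [0.4, 0.1, -0.0]
width: 0.5
```

```bash
python3 -c "
from h import *
tgt(20,-108,21)
grab('top','t1');crop('t1',205,150,345,255,5.6,'t1c');grab('side','s1');crop('s1',215,130,355,285,4.5,'s1c')"
```

```text
t 2.85 tcp [540.2 -67.5 103.4] jig [  17.  -112.6] F [ 0.4  0.1 -0. ] w 0.5
delta [  4.2   3.4 -82.4] dp [ 0.053  0.043 -1.03 ]
turn 1 [-0.0006 -0.0049 -0.0009] deg 0.9
turn -1 [ 0.0077 -0.001   0.9991] deg 179.8
```

View pics/t1c.png

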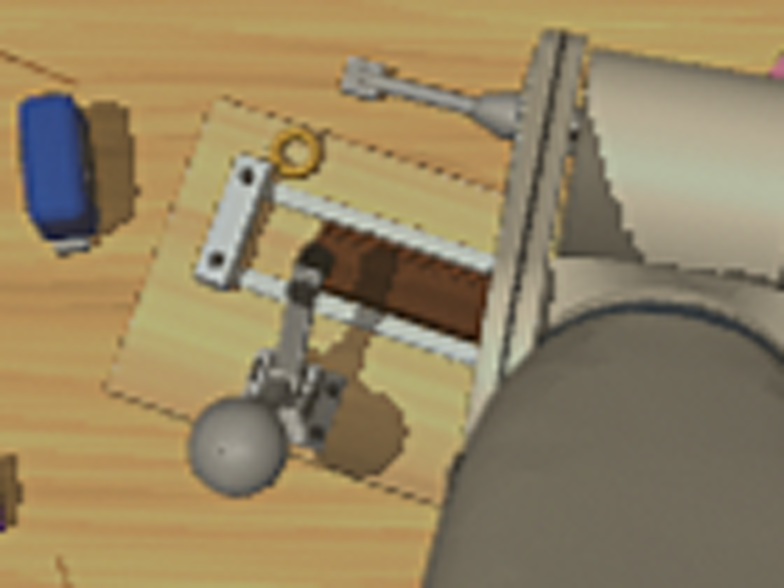

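View pics/s1c.png

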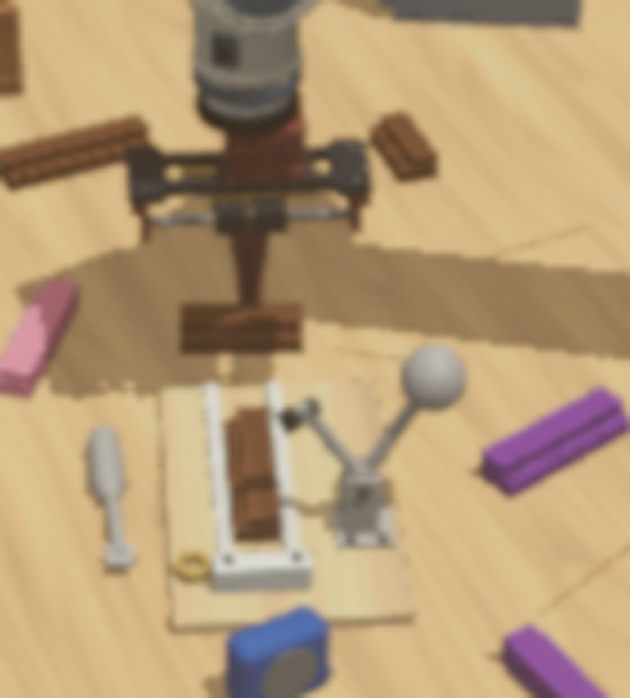

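The top view shows the wrist clear of the clamp and the offcut untouched. In the side view the shut fingers are above the channel's -y end, behind the offcut. Next I descend.

{"api": "jog_arm", "payload": {"steps": [{"dp": [0.06,0.05,-0.3],"turn": [0,-0.005,0],"claw": 0},{"dp": [0.06,0.05,-0.6],"turn": [0,-0.005,0],"claw": 0},{"dp": [0.06,0.05,-0.9],"turn": [0,-0.005,0],"claw": 0},{"dp": [0.06,0.05,-1],"turn": [0,-0.005,0],"claw": 0},{"dp": [0.06,0.05,-1],"turn": [0,-0.005,0],"claw": 0}]}}

```text
t: 3.37
ee_pos: [548.3, -63.6, 27.1]
orientation: [-1.555, 0.235, -0.247]
ft_force: [0.2, -0.6, -0.3]
width: 0.5
```

```bash
python3 -c "
from h import *
tgt(20,-90,21)
tgt(20,-50,21)
grab('side','s2');crop('s2',225,150,315,260,6,'s2c')"
```

```text
t 3.37 tcp [548.3 -63.6  27.1] jig [  23.5 -106.4] F [ 0.2 -0.6 -0.3] w 0.5
delta [ 1.6 16.7 -6.1] dp [ 0.02   0.208 -0.076]
turn 1 [-0.0003  0.0025 -0.0009] deg 0.5
turn -1 [-3.90e-03 -5.00e-04  9.99e-01] deg 179.8
t 3.37 tcp [548.3 -63.6  27.1] jig [  23.5 -106.4] F [ 0.2 -0.6 -0.3] w 0.5
delta [13.8 54.8 -6.1] dp [ 0.173  0.684 -0.076]
turn 1 [-0.0003  0.0025 -0.0009] deg 0.5
turn -1 [-3.90e-03 -5.00e-04  9.99e-01] deg 179.8
```

View pics/s2c.png

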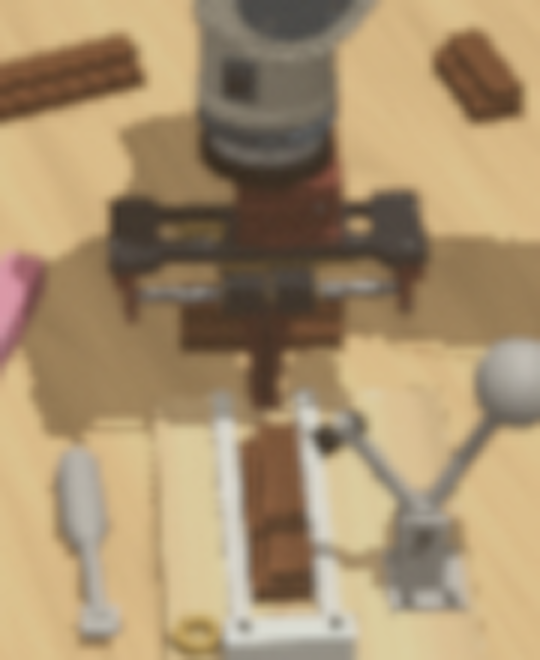

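{"api": "jog_arm", "payload": {"steps": [{"dp": [0.0,0.1,-0.05],"turn": [0,0.002,0],"claw": 0},{"dp": [0.02,0.2,-0.07],"turn": [0,0.002,0],"claw": 0},{"dp": [0.03,0.25,-0.07],"turn": [0,0.002,0],"claw": 0},{"dp": [0.05,0.3,-0.07],"turn": [0,0.002,0],"claw": 0},{"dp": [0.06,0.35,-0.07],"turn": [0,0.002,0],"claw": 0},{"dp": [0.08,0.4,-0.07],"turn": [0,0.002,0],"claw": 0},{"dp": [0.09,0.45,-0.07],"turn": [0,0.002,0],"claw": 0},{"dp": [0.1,0.5,-0.07],"turn": [0,0.002,0],"claw": 0}]}}

```text
t: 4.08
ee_pos: [557.0, -23.2, 22.4]
orientation: [-1.556, 0.239, -0.243]
ft_force: [-0.0, -1.3, 0.7]
width: 0.7
```

```bash
python3 -c "
from h import *
tgt(20,-50,21)
grab('side','s3');crop('s3',225,150,315,260,6,'s3c')
grab('top','t3');crop('t3',205,150,345,255,5.6,'t3c')"
```

```text
t 4.08 tcp [557.  -23.2  22.4] jig [ 19.5 -65.2] F [-0.  -1.3  0.7] w 0.7
delta [ 5.1 14.4 -1.4] dp [ 0.063  0.179 -0.017]
turn 1 [-0.0003  0.0009 -0.001 ] deg 0.2
turn -1 [-1.40e-03 -4.00e-04  9.99e-01] deg 179.8
```

View pics/s3c.png

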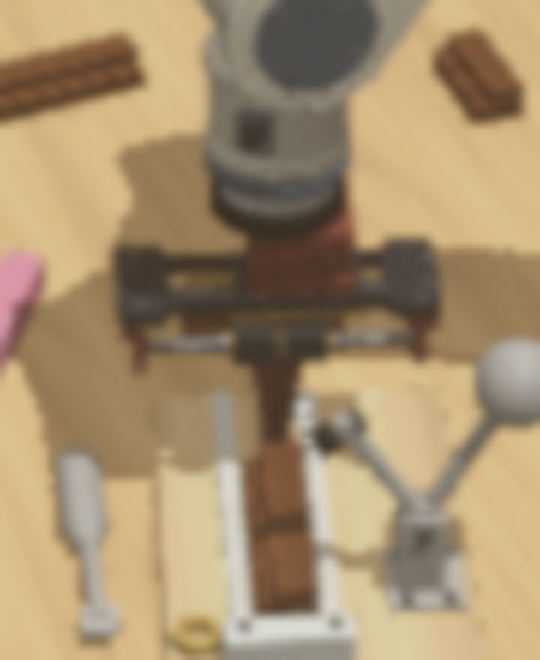

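View pics/t3c.png

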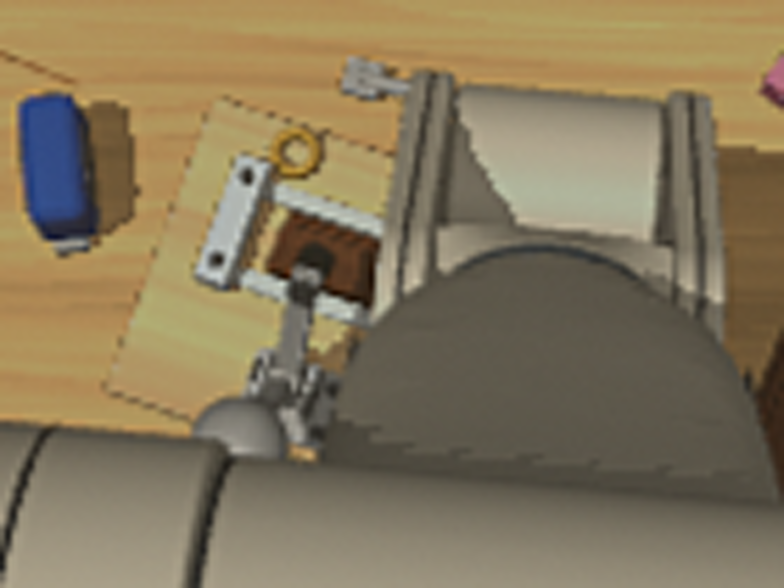

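{"api": "jog_arm", "payload": {"steps": [{"dp": [0.02,0.04,-0.01],"turn": [0,0,0],"claw": 0},{"dp": [0.03,0.07,-0.01],"turn": [0,0,0],"claw": 0},{"dp": [0.04,0.1,-0.01],"turn": [0,0,0],"claw": 0},{"dp": [0.04,0.12,-0.01],"turn": [0,0,0],"claw": 0},{"dp": [0.05,0.14,-0.01],"turn": [0,0,0],"claw": 0},{"dp": [0.05,0.16,-0.01],"turn": [0,0,0],"claw": 0}]}}

```text
t: 4.68
ee_pos: [561.1, -10.0, 21.5]
orientation: [-1.556, 0.238, -0.242]
ft_force: [0.5, -0.2, -0.7]
width: 0.5
```

{"api": "jog_arm", "payload": {"steps": [{"dp": [0.01,0.015,0],"turn": [0,0,0],"claw": 0},{"dp": [0.01,0.03,0],"turn": [0,0,0],"claw": 0},{"dp": [0.01,0.03,0],"turn": [0,0,0],"claw": 0}]}}

```text
t: 4.93
ee_pos: [562.0, -7.4, 21.5]
orientation: [-1.556, 0.238, -0.242]
ft_force: [0.0, 0.5, -0.2]
width: 0.5
```

```bash
python3 -c "
from h import *
tgt(20,-50,21)
grab('side','s4');crop('s4',245,190,315,260,8,'s4c')
grab('top','t4');crop('t4',235,165,285,215,12,'t4c')"
```

```text
t 4.93 tcp [562.   -7.4  21.5] jig [ 19.4 -48.7] F [ 0.   0.5 -0.2] w 0.5
delta [ 0.1 -1.4 -0.5] dp [ 0.002 -0.017 -0.006]
turn 1 [-0.0003  0.0009 -0.0012] deg 0.3
turn -1 [-1.500e-03 -5.000e-04  9.988e-01] deg 179.8
```

View pics/t4c.png

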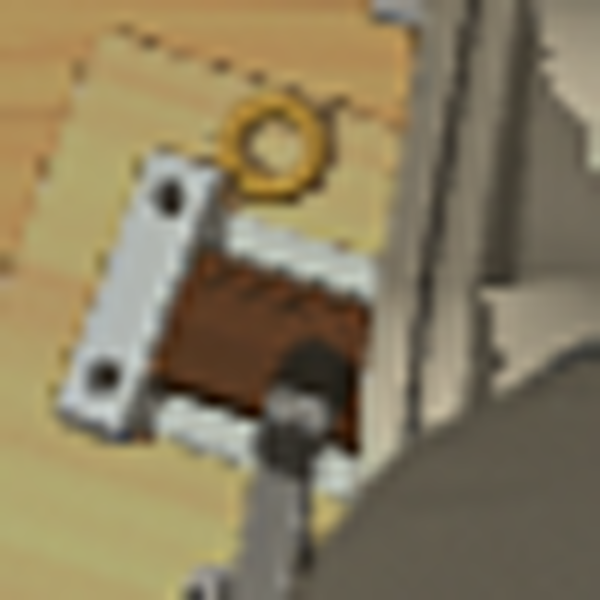

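The offcut's +y end at crop (175,320) is within a few mm of the stop, and there is no force rise yet. I'll creep forward.

{"api": "jog_arm", "payload": {"steps": [{"dp": [0.003,0.01,0],"turn": [0,0,0],"claw": 0},{"dp": [0.006,0.02,0],"turn": [0,0,0],"claw": 0},{"dp": [0.006,0.02,0],"turn": [0,0,0],"claw": 0}]}}

```text
t: 5.28
ee_pos: [562.1, -6.7, 21.5]
orientation: [-1.557, 0.238, -0.242]
ft_force: [-1.3, -4.1, 1.4]
width: 0.2
```

{"api": "jog_arm", "payload": {"steps": [{"dp": [0.003,0.01,0],"turn": [0,0,0],"claw": 0},{"dp": [0.006,0.02,0],"turn": [0,0,0],"claw": 0},{"dp": [0.006,0.02,0],"turn": [0,0,0],"claw": 0}]}}

```text
t: 5.53
ee_pos: [562.0, -6.6, 21.5]
orientation: [-1.559, 0.239, -0.24]
ft_force: [-1.7, -10.5, 2.1]
width: 0.4
```

Force rose to about 10 N with no further motion, so the offcut is snug. Back off along -y, then up.

{"api": "jog_arm", "payload": {"steps": [{"dp": [-0.01,-0.03,0],"turn": [0,0,0],"claw": 0},{"dp": [-0.06,-0.18,0],"turn": [0,0,0],"claw": 0},{"dp": [-0.15,-0.45,0],"turn": [0,0,0],"claw": 0},{"dp": [-0.2,-0.6,0.1],"turn": [0,0,0],"claw": 0},{"dp": [-0.2,-0.6,0.6],"turn": [0,0,0],"claw": 0},{"dp": [-0.2,-0.6,1],"turn": [0,0,0],"claw": 0},{"dp": [-0.2,-0.6,1],"turn": [0,0,0],"claw": 0}]}}

```text
t: 6.12
ee_pos: [549.4, -55.9, 107.3]
orientation: [-1.558, 0.233, -0.249]
ft_force: [1.0, -0.5, -0.9]
width: 0.4
```

{"api": "jog_arm", "payload": {"steps": [{"dp": [0,0,0.5],"turn": [0,0,0],"claw": 0},{"dp": [0,0,1],"turn": [0,0,0],"claw": 0},{"dp": [0,0,1],"turn": [0,0,0],"claw": 0}]}}

```text
t: 6.37
ee_pos: [553.2, -56.8, 194.1]
orientation: [-1.558, 0.224, -0.257]
ft_force: [1.3, 0.2, 1.4]
width: 0.6
```

{"api": "jog_arm", "payload": {"steps": [{"dp": [0,0,0.5],"turn": [0,0,0],"claw": 0},{"dp": [0,0,1],"turn": [0,0,0],"claw": 0},{"dp": [-0.3,-0.3,1],"turn": [0,0,0],"claw": 0},{"dp": [-0.6,-0.6,1],"turn": [0,0,0],"claw": 0},{"dp": [-0.6,-0.6,1],"turn": [0,0,0],"claw": 0}]}}

```text
t: 6.78
ee_pos: [501.9, -107.3, 274.5]
orientation: [-1.559, 0.226, -0.258]
ft_force: [-0.5, -1.0, -0.0]
width: 0.4
```

```bash
python3 -c "
from h import *
tgt(-175,40,250)
tgt(-145,40,140)
grab('side','s5');crop('s5',225,170,345,270,6.5,'s5c')
grab('top','t5');crop('t5',205,150,345,255,5.6,'t5c')"
```

```text
t 6.78 tcp [ 501.9 -107.3  274.5] jig [  -7.4 -162.2] F [-0.5 -1.  -0. ] w 0.4
delta [-98.  243.6 -24.5] dp [-1.226  3.046 -0.306]
turn 1 [ 0.0015  0.0063 -0.0003] deg 1.2
turn -1 [-0.01    0.0024  0.9996] deg 179.9
t 6.78 tcp [ 501.9 -107.3  274.5] jig [  -7.4 -162.2] F [-0.5 -1.  -0. ] w 0.4
delta [ -69.5  234.5 -134.5] dp [-0.868  2.931 -1.681]
turn 1 [ 0.0015  0.0063 -0.0003] deg 1.2
turn -1 [-0.01    0.0024  0.9996] deg 179.9
```

View pics/t5c.png

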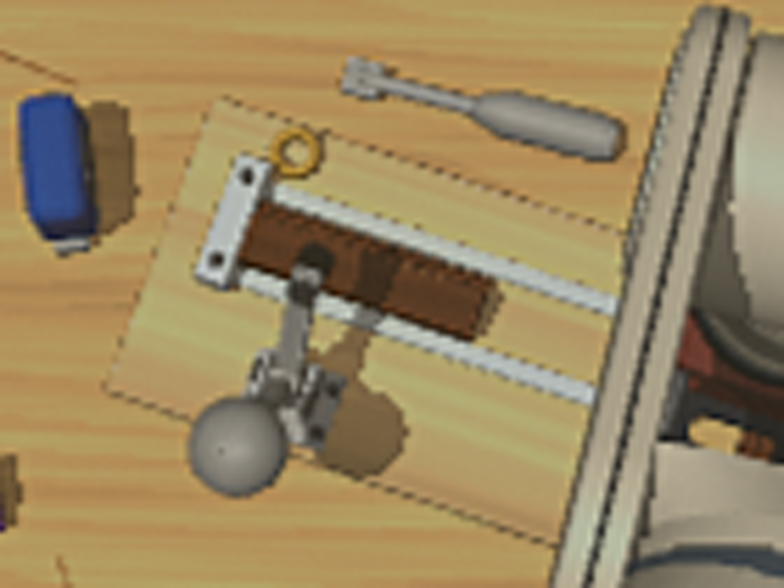

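View pics/s5c.png

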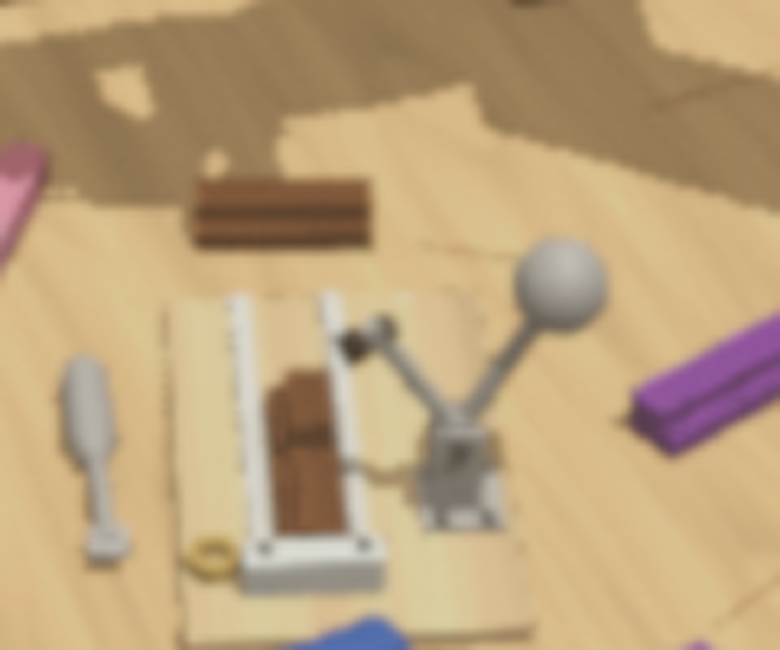

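Both views show the offcut flush against the stop (top crop 240,235), with the clamp still open and everything else unmoved. Now to the ball's -x side.

{"api": "jog_arm", "payload": {"steps": [{"dp": [-0.3,0.3,0],"turn": [0,0.006,0],"claw": 0},{"dp": [-0.6,0.7,0],"turn": [0,0.006,0],"claw": 0},{"dp": [-0.8,1,0],"turn": [0,0.006,0],"claw": 0},{"dp": [-0.8,1,0],"turn": [0,0.006,0],"claw": 0},{"dp": [-0.8,1,0],"turn": [0,0.006,0],"claw": 0}]}}

```text
t: 7.3
ee_pos: [440.4, -24.4, 274.0]
orientation: [-1.56, 0.238, -0.243]
ft_force: [0.9, 0.5, -0.3]
width: 0.4
```

{"api": "jog_arm", "payload": {"steps": [{"dp": [-0.2,0.5,0],"turn": [0,0,0],"claw": 0},{"dp": [-0.4,1,0],"turn": [0,0,0],"claw": 0},{"dp": [-0.4,1,0],"turn": [0,0,0],"claw": 0},{"dp": [-0.4,1,0],"turn": [0,0,0],"claw": 0}]}}

```text
t: 7.63
ee_pos: [408.9, 56.9, 274.0]
orientation: [-1.561, 0.235, -0.241]
ft_force: [0.4, -0.8, -0.1]
width: 0.6
```

```bash
python3 -c "
from h import *
tgt(-175,40,200)
"
```

```text
t 7.63 tcp [408.9  56.9 274. ] jig [-146.   -34.1] F [ 0.4 -0.8 -0.1] w 0.6
delta [ -5.1  79.4 -74. ] dp [-0.063  0.993 -0.925]
turn 1 [ 0.0011  0.0009 -0.0021] deg 0.5
turn -1 [-0.0015  0.0017  0.9979] deg 179.6
```

{"api": "jog_arm", "payload": {"steps": [{"dp": [-0.06,0.5,0],"turn": [0,0,0],"claw": 0},{"dp": [-0.06,0.99,0],"turn": [0,0,0],"claw": 0},{"dp": [-0.06,0.99,-0.4],"turn": [0,0,0],"claw": 0},{"dp": [-0.06,0.99,-0.9],"turn": [0,0,0],"claw": 0},{"dp": [-0.06,0.99,-0.9],"turn": [0,0,0],"claw": 0}]}}

```text
t: 8.05
ee_pos: [401.6, 134.7, 196.8]
orientation: [-1.565, 0.241, -0.234]
ft_force: [-1.5, 0.2, 0.5]
width: 0.4
```

```bash
python3 -c "
from h import *
tgt(-165,41,137)
grab('side','s6');crop('s6',245,130,365,260,5,'s6c')
"
```

```text
t 8.05 tcp [401.6 134.7 196.8] jig [-176.6   37.8] F [-1.5  0.2  0.5] w 0.4
delta [ 12.   -0.5 -59.8] dp [ 0.15  -0.006 -0.747]
turn 1 [ 0.0021 -0.0019 -0.0023] deg 0.7
turn -1 [0.003  0.0033 0.9977] deg 179.6
```

View pics/s6c.png

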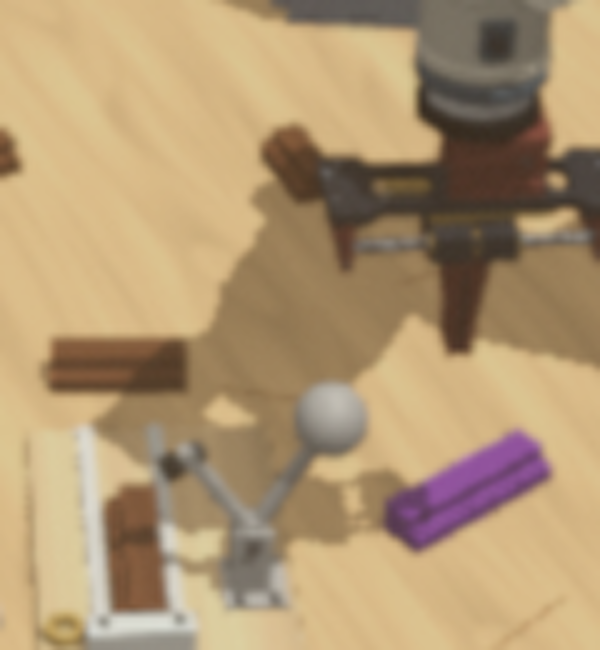

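{"api": "jog_arm", "payload": {"steps": [{"dp": [0.1,0,-0.3],"turn": [0,0,0],"claw": 0},{"dp": [0.15,0,-0.6],"turn": [0,0,0],"claw": 0},{"dp": [0.15,0,-0.75],"turn": [0,0,0],"claw": 0},{"dp": [0.15,0,-0.75],"turn": [0,0,0],"claw": 0}]}}

```text
t: 8.43
ee_pos: [415.5, 133.7, 139.0]
orientation: [-1.565, 0.244, -0.236]
ft_force: [-1.1, -0.4, 0.4]
width: 0.8
```

```bash
python3 -c "
from h import *
tgt(-140,41,137)
tgt(-95,41,140)
grab('side','s7');crop('s7',245,130,365,260,5,'s7c')
"
```

```text
t 8.43 tcp [415.5 133.7 139. ] jig [-163.1   41. ] F [-1.1 -0.4  0.4] w 0.8
delta [22. -7. -2.] dp [ 0.275 -0.088 -0.025]
turn 1 [ 0.0021 -0.0019 -0.0014] deg 0.6
turn -1 [0.003  0.0033 0.9986] deg 179.8
t 8.43 tcp [415.5 133.7 139. ] jig [-163.1   41. ] F [-1.1 -0.4  0.4] w 0.8
delta [ 64.8 -20.8   1. ] dp [ 0.81  -0.259  0.012]
turn 1 [ 0.0021 -0.0019 -0.0014] deg 0.6
turn -1 [0.003  0.0033 0.9986] deg 179.8
```

View pics/s7c.png

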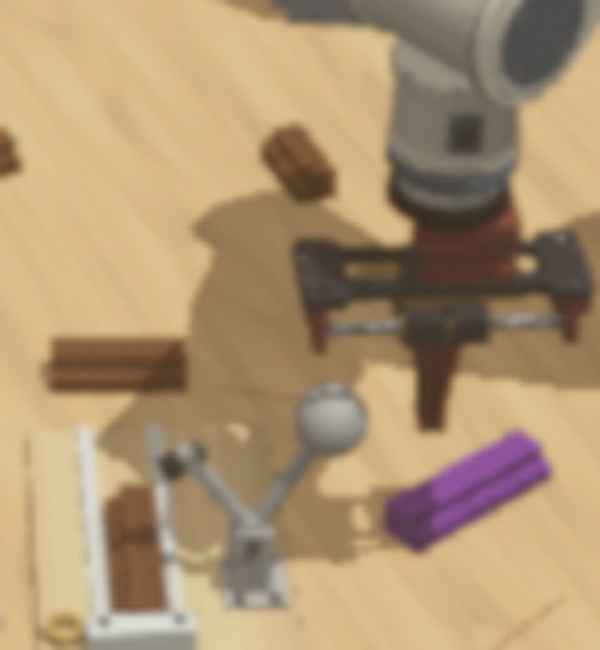

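The fingertip is level with the ball, on its -x side. Next I push along jig +x.

{"api": "jog_arm", "payload": {"steps": [{"dp": [0.1,-0.03,0],"turn": [0,0,0],"claw": 0},{"dp": [0.2,-0.065,0],"turn": [0,0,0],"claw": 0},{"dp": [0.27,-0.085,0],"turn": [0,0,0],"claw": 0},{"dp": [0.34,-0.11,0],"turn": [0,0,0],"claw": 0},{"dp": [0.41,-0.13,0],"turn": [0,0,0],"claw": 0},{"dp": [0.48,-0.155,0],"turn": [0,0,0],"claw": 0},{"dp": [0.55,-0.175,0],"turn": [0,0,0],"claw": 0}]}}

```text
t: 9.07
ee_pos: [459.8, 119.8, 140.3]
orientation: [-1.564, 0.244, -0.236]
ft_force: [-3.3, 0.9, 2.3]
width: 0.9
```

```bash
python3 -c "
from h import *
tgt(-80,41,140)
grab('side','s8');crop('s8',245,130,365,260,5,'s8c')
"
```

```text
t 9.07 tcp [459.8 119.8 140.3] jig [-116.6   41.3] F [-3.3  0.9  2.3] w 0.9
delta [ 34.8 -11.4  -0.3] dp [ 0.435 -0.143 -0.004]
turn 1 [ 0.002  -0.0019 -0.0014] deg 0.5
turn -1 [0.0029 0.0031 0.9986] deg 179.7
```

View pics/s8c.png

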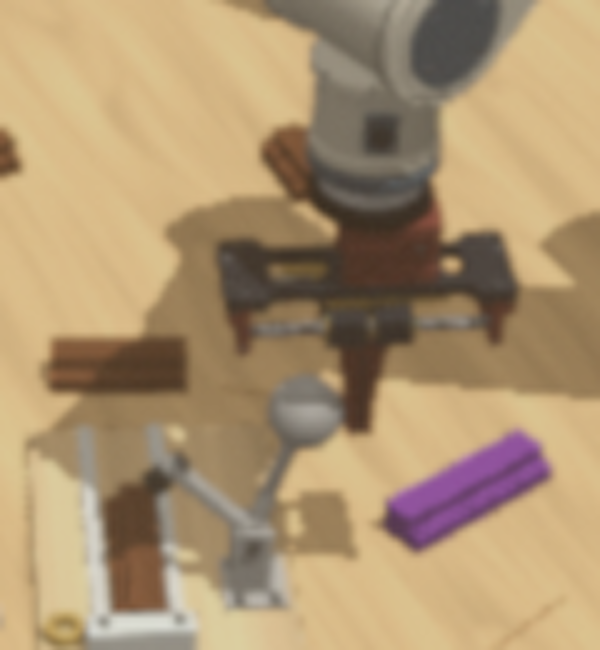

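{"api": "jog_arm", "payload": {"steps": [{"dp": [0.07,-0.02,0],"turn": [0,0,0],"claw": 0},{"dp": [0.13,-0.04,0],"turn": [0,0,0],"claw": 0},{"dp": [0.19,-0.06,0],"turn": [0,0,0],"claw": 0},{"dp": [0.25,-0.08,0],"turn": [0,0,0],"claw": 0},{"dp": [0.31,-0.1,0],"turn": [0,0,0],"claw": 0},{"dp": [0.37,-0.12,0],"turn": [0,0,0],"claw": 0},{"dp": [0.4,-0.13,0],"turn": [0,0,0],"claw": 0},{"dp": [0.4,-0.13,0],"turn": [0,0,0],"claw": 0}]}}

```text
t: 9.78
ee_pos: [494.3, 109.2, 140.5]
orientation: [-1.564, 0.241, -0.239]
ft_force: [0.5, 0.7, 0.4]
width: 0.4
```

```bash
python3 -c "
from h import *
tgt(-80,41,140)
grab('side','s9');crop('s9',245,130,365,260,5,'s9c')
"
```

```text
t 9.78 tcp [494.3 109.2 140.5] jig [-80.6  41.7] F [0.5 0.7 0.4] w 0.4
delta [ 0.3 -0.8 -0.5] dp [ 0.004 -0.01  -0.006]
turn 1 [ 0.0019 -0.0009 -0.0013] deg 0.4
turn -1 [0.0014 0.003  0.9987] deg 179.8
```

View pics/s9c.png

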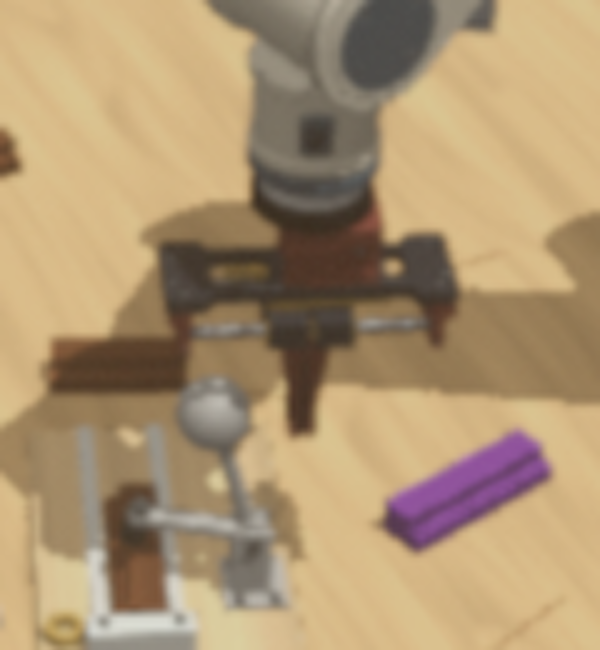

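The handle has left the finger and is going over, with the pad coming down on the offcut. Retreat to -x, then up and away.

{"api": "jog_arm", "payload": {"steps": [{"dp": [-0.3,0.1,0],"turn": [0,0,0],"claw": 0},{"dp": [-0.6,0.2,0],"turn": [0,0,0],"claw": 0},{"dp": [-0.9,0.3,0.1],"turn": [0,0,0],"claw": 0},{"dp": [-0.9,0.3,0.5],"turn": [0,0,0],"claw": 0},{"dp": [-0.9,0.3,1],"turn": [0,0,0],"claw": 0},{"dp": [-0.9,0.3,1],"turn": [0,0,0],"claw": 0},{"dp": [-0.9,0.3,1],"turn": [0,0,0],"claw": 0}]}}

```text
t: 10.42
ee_pos: [423.0, 133.8, 222.4]
orientation: [-1.562, 0.238, -0.241]
ft_force: [0.3, 0.2, -0.5]
width: 0.5
```

{"api": "jog_arm", "payload": {"steps": [{"dp": [0,-0.4,0.3],"turn": [0,0,0],"claw": 0},{"dp": [0,-0.8,0.5],"turn": [0,0,0],"claw": 0},{"dp": [0,-1,0.5],"turn": [0,0,0],"claw": 0},{"dp": [0,-1,0.5],"turn": [0,0,0],"claw": 0}]}}

```text
t: 10.75
ee_pos: [422.6, 51.7, 261.9]
orientation: [-1.562, 0.24, -0.243]
ft_force: [-1.6, 0.3, -0.7]
width: 0.5
```

{"api": "jog_arm", "payload": {"steps": [{"dp": [0,-0.4,0],"turn": [0,0,0],"claw": 0},{"dp": [0,-0.8,0],"turn": [0,0,0],"claw": 0},{"dp": [0,-1,0],"turn": [0,0,0],"claw": 0},{"dp": [0,-1,0],"turn": [0,0,0],"claw": 0}]}}

```text
t: 11.08
ee_pos: [421.8, -29.9, 260.4]
orientation: [-1.563, 0.244, -0.243]
ft_force: [-0.6, -0.3, -0.2]
width: 0.8
```

{"api": "jog_arm", "payload": {"steps": [{"dp": [0,-0.4,0],"turn": [0,0,0],"claw": 0},{"dp": [0,-0.8,0],"turn": [0,0,0],"claw": 0},{"dp": [0,-1,0],"turn": [0,0,0],"claw": 0},{"dp": [0,-1,0],"turn": [0,0,0],"claw": 0}]}}

```text
t: 11.42
ee_pos: [421.7, -110.8, 259.2]
orientation: [-1.562, 0.247, -0.244]
ft_force: [-0.3, 0.3, -1.0]
width: 0.4
```

```bash
python3 -c "
from h import *
st()
grab('side','s10');crop('s10',225,170,345,270,6.5,'s10c')
grab('top','t10');crop('t10',205,150,345,255,5.6,'t10c')"
```

```text
t 11.42 tcp [ 421.7 -110.8  259.2] jig [ -82.7 -190. ] F [-0.3  0.3 -1. ] w 0.4
```

View pics/s10c.png

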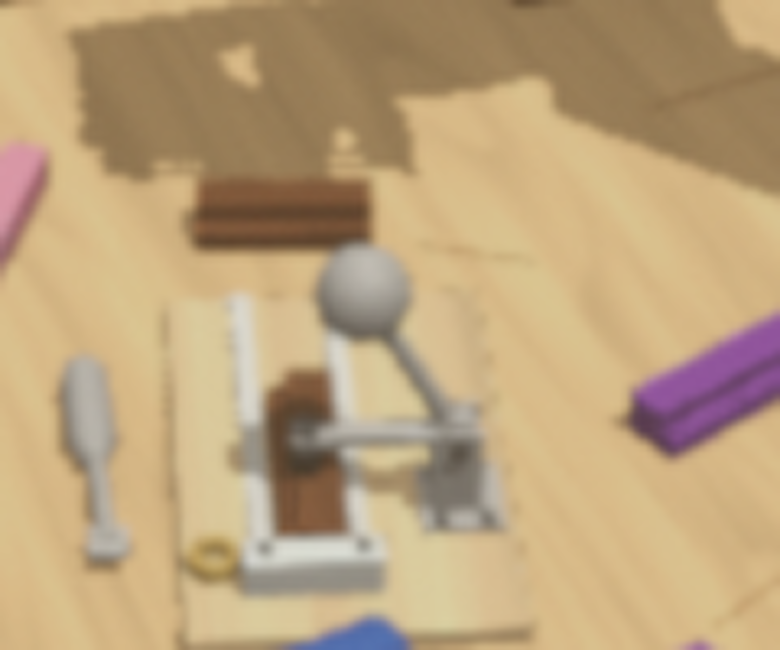

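View pics/t10c.png

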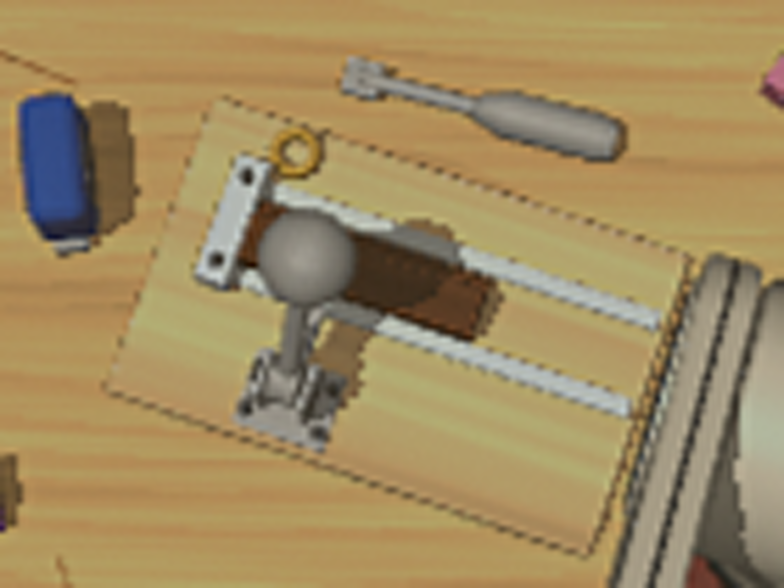

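View pics/t10.png

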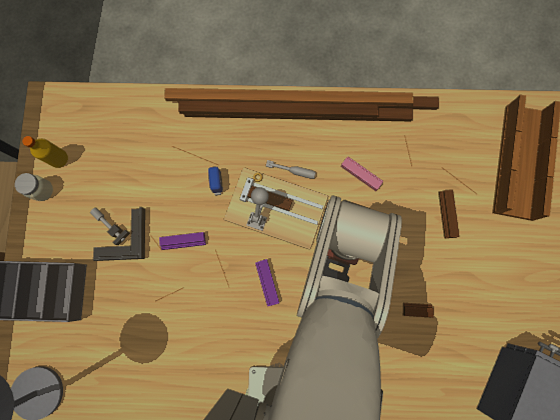

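The clamp is shut with its pad on the offcut, the offcut is still flush at the stop, and the bystanders are unmoved. The arm is clear at z 259. I'll do one numeric check and then hand in.

```bash
python3 -c "
from h import *
d=load('t10');j=np.load('jig.npz')
print('ball jig',(j['R'].T@(P(d,205+307/5.6,150+257/5.6,146)[:2]-j['t'])).round(1))
a=load('t5')['img'].astype(int);b=d['img'].astype(int)
print('diff offcut -y end',abs(a-b)[200:212,288:296].mean())
for u,v in [(495,285),(472,338)]: print((j['R'].T@(P(d,205+u/5.6,150+v/5.6,38)[:2]-j['t'])).round(1))
print(abs(ctrl.get_obs()['qvel']).max()); ctrl.close_job()"
```

```text
ball jig [-6.8 41. ]
diff offcut -y end 0.7777777777777778
[ 30.4 -42.5]
[  0.1 -40.4]
0.021123516998103237
the job is handed in; nothing more can be done
```

I pushed the walnut offcut along the channel with shut fingertips until its end was snug against the metal stop. Then I pushed the ball handle past its centre so the clamp snapped shut on the offcut. Nothing was pinched or lifted, and I handed in at about 11.5 s.

- **Offcut at the stop:** contact force rose to about 10 N with no further movement. In the last top view its near end is at jig y −40 to −42, where −40 is exactly flush. That 2 mm spread is within the camera calibration, and the offcut did not move when the clamp shut.
- **Clamp shut:** the ball is at jig x −6.8, y +41, where −7 and +40 are expected. The side picture shows the pad down on the offcut.
- **Surroundings:** in the pictures the ring, driver, tape, corner clamp and other offcuts look unmoved. The arm ended well clear, with the fingertips at 259 mm height.
- **Disagreements:** none of the checks failed. My first jig fit was off by up to 15 mm because I had a rail width wrong. I corrected it before moving, to within about 2.5 mm.

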